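# Draw out the potter's telescopic height gauge and hold it over the bowl

### The job

Swing the little locker's door wide open by its handle (70 degrees or more). Then pinch the wooden grip of the gauge behind it so that the button in its side is pressed, draw the telescope out through the doorway past its first stop to its second, and finish holding the grip there with the gauge fully extended over the bowl: do not let go, it springs back. Leave the bowl and the other things lying about undisturbed.

Things in the scene. Friction and masses are not known exactly. Their poses are not given: they have to be found in the camera images.
- locker: Gauge locker: fixed wooden unit, 240 deep x 180 wide. Lower 100 mm solid; above it a bay open at top and back, between side panels (inner faces 80 mm off the middle, tops at 188 mm), shut in front by a door. Origin: centre of underside, on the table. x points from the door (front, x = -120 mm) to the back, y to the door's hinge side, z up; turned up to 0.2 rad
- door (a joint): Hinge of the locker's wooden door, 178 wide, 92 high, 15 mm thick, edges 102 and 194 mm above the table. Upright hinge at its locker +y edge. 0 = shut (at locker x = -135 to -120 mm); grows as it swings outwards, clockwise seen from above, to 1.9 rad. May start ajar by up to 0.25. Stays where left; friction 0.12 N m
- door_handle (a point): Middle of the door's handle: round upright steel bar 11 mm thick, axis 35 mm off the door's outer face, 30 mm from the free edge. This point is 148 mm above the table; the bar reaches 33 mm above and below it (top 13 mm below the door's top) and is joined to the door by two short posts 23 mm above and below it. Moves with the door
- door_hinge (a point): Point on the door's upright hinge line, at the door's outer face, half-way up the door
- grip_mid (a point): Pinch point inside the gauge's wooden grip, on its axis, level with the button, 168 mm above the table. Grip: bar 60 long (along locker x), 28 wide, 32 mm high, mid-bay, ending 38 mm behind this point; on its door end a plate 8 thick, 44 wide, 36 high, rear face 22 mm from this point, with a steel needle hanging down to 112 mm. Axes as the locker's; slides along locker x only
- grip_button (a joint): Round steel button, 18 mm across, in the grip's side on the locker's -y side (away from the door's hinge), 5 mm proud. 0 = out, 0.005 = flush with the grip (1.2 N to start, 4.2 N flush). Out: the telescope is locked home (1 mm play); pressed over 3 mm: free. Pinching the grip across its width over the button presses it. Springs out when let go
- draw1 (a joint): First draw (thin tube with the grip): 0 = home, 0.050 m = at its stop, the first stop. Slides towards locker -x, out through the doorway. A spring pulls it home with 2.5 to 3.5 N
- draw2 (a joint): Second draw (thicker tube that carries the first), same direction: 0 = home, 0.050 m = at its stop, the second stop. A spring pulls it home with 6 to 7 N, so it follows only once the first draw is at its stop. Fully out, the grip has moved 100 mm in all, to a hard stop. Let go, both spring back to within 15 mm of home
- grip: The same wooden grip (with its button); origin on its axis, 78 mm behind the pinch point (locker +x)
- bowl: Small clay bowl, 90 mm across, 38 mm high, loose on a fixed steel banding wheel (136 mm across, 46 mm high) in front of the locker; its rim is 84 mm above the table, below the door's lower edge; origin under its centre. Leave alone
- mug: Bystander: white mug, 90 mm high, 80 mm across. Leave alone
- jug: Bystander: clay jug, 125 mm high, 96 mm across. Leave alone
- jar: Bystander: lidded jar, 85 mm high, 70 mm across. Leave alone
- rib: Bystander: flat wooden throwing rib lying on the table, 110 x 55 x 8 mm. Leave alone
- brush: Bystander: brush lying on the table. Leave alone
- bat: Bystander: wooden disc lying on the table, 140 mm across, 12 mm thick. Leave alone

How it is judged:
By the outcome, as a careful person would: the job done as asked, in the order asked, and still so for the second after the job is handed in, while the arm keeps its last pose, push and grip.
It also fails if it takes over 54 s, if anything falls off the work surface, if the arm or the gripper's body presses on something with over 40 N, if the wrist force passes 120 N, or if a joint passes its speed limit or range.

### The arm

A 6-joint arm with a two-finger parallel gripper is mounted at the origin on the work surface. World frame = base frame: x ahead of the robot, y to its left, z up, the work surface at z = 0. Lengths are in m, angles in degrees, forces in N, time in s.
With the tool pointing down it reaches from about 0.375 to 0.9 m from the base axis. Payload 3.1 kg.
Tool frame: the origin (TCP) lies on the centre line of the jaws, within the pads' length; the fingertips stand 25 mm ahead of it and the grasp point (between the pads) lies 6 mm ahead of it; z points along the fingers, y is the line along which they close (so a half turn about z gives the same grasp; the last joint's range is limited). The gripper opens to 87 mm and grips with 3 to 60 N. Pads are 19 mm wide; open, the fingers measure 117 mm over their backs; the gripper's body (75 mm by 190 mm) begins 51 mm behind the grasp point.
Start: joints at [63.455, 30.224, 82.088, -0, 67.689, -10.227], TCP at [0.176, 0.6, 0.248] pointing down, gripper open.
Joint ranges: [-176.69, 176.69], [-43.24, 126.21], [12.49, 139.97], [-82, 262], [0, 151.66], [-163.58, 163.58]. Speed limits (degrees/s): [159.86, 159.86, 180, 180, 180, 180].

### API

Orientations are given as a 3x3 rotation matrix whose columns are the frame's x, y, z axes.
In Python, from rig import read_state, capture, camera_params, hand_in gives the robot as it stands.
- The arm moves only by the tool apply_moves, never from a script. Its argument "rows" is a list of rows, each an object of numbers: "x", "y", "z": the shift along the tool's x, y, z in mm; "rx", "ry", "rz": the turn, a rotation vector about the tool's x, y, z in units of 6 degrees (1.0 is 6 degrees); "claw": the closure in counts, from 0 (fully open) to 255 (shut). A call has 1 to 10 rows; each row is the pose to reach, as a shift and turn from the pose commanded when the call began, along the tool's axes at that moment; what a row does not reach only later rows make up. A row lasts 1/8 s, in which the tool goes at most 62.5 mm and 10.7 degrees, less where a joint would pass 70% of its speed; a pose out of reach is approached as far as the arm can. A call with a gripper value outside its range is refused whole. The fingers move at their own pace and stop on an object; the grip force is fixed at half the most. Time passes only in rows, so rows that repeat a pose let the fingers close. It gives the time, the measured TCP pose, the force, the opening and the grip force at its end, in the units of the state.
- read_state(): the state, without advancing time (a new reading comes with each control period).
- capture(name): name is "side" or "top" or "wrist"; returns (picture, depth): 420x560x3 uint8, red, green, blue; 420x560 float32, m along the optical axis (not along the pixel's ray), 0 where there is no reading.
- camera_params(name): a dict with "fx", "fy", "cx", "cy" (pixels), "xyz" and "orientation" of the camera in the world. Camera axes: x right, y up, looking along -z (the intrinsics and any distortion apply to the point x, -y, -z); pixel columns grow to the right and rows downward; lengths in m; the calibration is good to about 2 mm. The wrist camera is an equidistant fisheye: a pixel r from the principal point sees the ray r / f radians off the axis. A picture is of the moment at which its call begins: read the wrist's pose just before it. camera_params takes no time and is no camera call; for the wrist camera it gives the pose at the moment of the call.
- hand_in(): hands the job in; it is judged then, once.
The state is a dict: "time_s": time; "joint_positions": joint angles; "qvel": joint speeds; "tau": joint torques, N m; "position": TCP position; "tcp_rot": TCP orientation; "force": force on the tool from outside, world axes, zero at the start; "moment": the same for the moment, N m; "opening": opening from 0.0 (shut) to 1.0 (fully open); "grasp_force": force on a finger pad.
Only numpy, scipy, OpenCV 4.12 (cv2) and the standard library are available. Lean on these libraries where they do the work, as an engineer would, in place of code of your own. Each camera call takes 0.05 s, during which the arm holds its last target. There are 200 camera calls.

## Working session

There is one attempt and no reset: what is moved stays moved. The work goes in short steps, Python scripts to look and compute and a tool call to move; the robot and the scene stay as the last step left them, time stands still between calls to the robot, and variables do not carry over. Pictures are saved under pics/ and viewed, at most 10 in all, crops included, and the job is handed in when it is done.

Besides the shell and the picture viewer there is one more tool, called after "Call:" as a command line: name --argument value ..., lists and objects as JSON in quotes. apply_moves: Moves the arm, as the interface text tells. Its arguments: {"type":"object","properties":{"rows":{"type":"array"}},"required":["rows"]}

```bash
ls; mkdir -p pics; python3 - <<'E'
from rig import *
import cv2,numpy as np
s=read_state();print(s)
for n in("top","side"):
    p=camera_params(n);print(n,p)
    im,d=capture(n);np.savez(f"{n}0.npz",im=im,d=d);cv2.imwrite(f"pics/{n}0.png",im[:,:,::-1])
E
```

```text
pics
{'time_s': 0.0, 'joint_positions': array([ 6.34561446e+01,  3.02793915e+01,  8.21580344e+01, -2.12298008e-03,
        6.76895449e+01, -1.02293245e+01]), 'qvel': array([ 0.1210344 ,  0.03286183, -0.05438132,  0.1336989 , -0.10551641,
       -0.10389238]), 'tau': array([ 1.22717365e-04, -4.40046358e+01, -1.76588881e+01,  6.32461673e-02,
        5.81334648e-02, -1.62320016e-04]), 'position': array([0.17525396, 0.59919815, 0.24655788]), 'tcp_rot': array([[-9.59737870e-01,  2.80895532e-01, -9.59652099e-04],
       [ 2.80896941e-01,  9.59735858e-01, -1.99778800e-03],
       [ 3.59842809e-04, -2.18691614e-03, -9.99997544e-01]]), 'force': array([0.22671007, 0.48097543, 1.17327288]), 'moment': array([0.00545159, 0.04444904, 0.02639941]), 'grasp_force': 0.0, 'opening': 0.9986121416978772}
top {'fx': 388.9922885492484, 'fy': 388.9922885492484, 'cx': 278.235508177221, 'cy': 215.53775666606768, 'xyz': array([0.32153025, 0.03331655, 1.26579384]), 'orientation': array([[ 0.06677767,  0.97545815, -0.20981455],
       [-0.99776723,  0.06504458, -0.01515769],
       [-0.00113839,  0.21035828,  0.9776237 ]])}
side {'fx': 471.1829921835225, 'fy': 471.1829921835225, 'cx': 281.6873291170416, 'cy': 207.19965923036168, 'xyz': array([-0.18978493, -0.75394034,  1.04483054]), 'orientation': array([[ 0.73149148,  0.43892506, -0.5217902 ],
       [-0.6818059 ,  0.46208889, -0.56711073],
       [-0.00780566,  0.7705963 ,  0.63727578]])}
```

```bash
python3 -c "
import cv2,numpy as np
a=cv2.imread('pics/top0.png');print(a.shape)"
```

```text
(420, 560, 3)
```

View pics/top0.png

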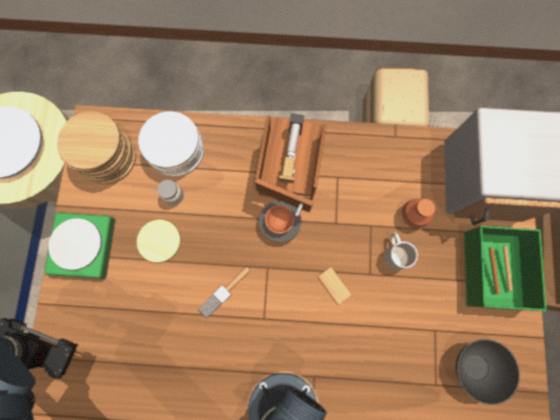

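View pics/side0.png

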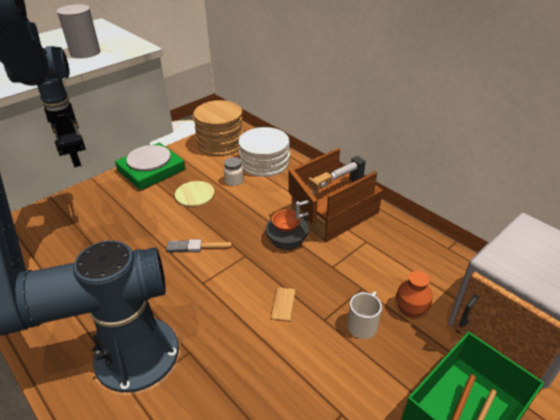

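The top view shows the locker at about (290,160), with its door along (257,188)–(313,207) and the handle near (298,209). The bowl is at (279,220) just in front, and the gauge grip is near (289,168). Next I measure from the depth images.

```bash
cat > h.py <<'E'
import numpy as np,cv2
from rig import *
def cloud(n,d,p=None):
    p=p or camera_params(n)
    v,u=np.mgrid[:d.shape[0],:d.shape[1]]
    c=np.stack([(u-p['cx'])/p['fx']*d,-(v-p['cy'])/p['fy']*d,-d],-1)
    return c@p['orientation'].T+p['xyz']
E
python3 - <<'E'
from h import *
ims=[]
for n,(a,b,c,e) in dict(top=(235,105,345,255),side=(255,140,395,260)).items():
    f=np.load(n+"0.npz");P=cloud(n,f['d']);np.save(n+"P.npy",P)
    im=f['im'][b:e,a:c,::-1];im=cv2.resize(im,None,fx=400/im.shape[1],fy=400/im.shape[1],interpolation=3)
    ims.append(cv2.copyMakeBorder(im,0,560-im.shape[0],0,0,0))
    Q=P[b:e,a:c].reshape(-1,3);Z=Q[:,2]
    h,ed=np.histogram(Z,np.arange(-.01,.24,.01));print(n,list(zip(ed.round(2),h)))
    for lo,hi in((.178,.186),(.186,.191),(.191,.2)):
        q=Q[(Z>lo)&(Z<hi)]
        print(lo,len(q),q[:,:2].min(0).round(3),q[:,:2].max(0).round(3))
cv2.imwrite("pics/crop0.png",np.hstack(ims))
E
```

```text
top [(np.float64(-0.01), np.int64(4664)), (np.float64(0.0), np.int64(3937)), (np.float64(0.01), np.int64(8)), (np.float64(0.02), np.int64(9)), (np.float64(0.03), np.int64(20)), (np.float64(0.04), np.int64(705)), (np.float64(0.05), np.int64(239)), (np.float64(0.06), np.int64(157)), (np.float64(0.07), np.int64(124)), (np.float64(0.08), np.int64(147)), (np.float64(0.09), np.int64(1549)), (np.float64(0.1), np.int64(1349)), (np.float64(0.11), np.int64(74)), (np.float64(0.12), np.int64(85)), (np.float64(0.13), np.int64(79)), (np.float64(0.14), np.int64(94)), (np.float64(0.15), np.int64(98)), (np.float64(0.16), np.int64(111)), (np.float64(0.17), np.int64(383)), (np.float64(0.18), np.int64(890)), (np.float64(0.19), np.int64(349)), (np.float64(0.2), np.int64(1)), (np.float64(0.21), np.int64(0)), (np.float64(0.22), np.int64(0))]
0.178 587 [ 0.56  -0.072] [0.871 0.124]
0.186 445 [ 0.59  -0.074] [0.87  0.123]
0.191 309 [ 0.588 -0.066] [0.863 0.123]
side [(np.float64(-0.01), np.int64(918)), (np.float64(0.0), np.int64(5010)), (np.float64(0.01), np.int64(273)), (np.float64(0.02), np.int64(237)), (np.float64(0.03), np.int64(254)), (np.float64(0.04), np.int64(786)), (np.float64(0.05), np.int64(491)), (np.float64(0.06), np.int64(341)), (np.float64(0.07), np.int64(366)), (np.float64(0.08), np.int64(361)), (np.float64(0.09), np.int64(281)), (np.float64(0.1), np.int64(1077)), (np.float64(0.11), np.int64(263)), (np.float64(0.12), np.int64(293)), (np.float64(0.13), np.int64(337)), (np.float64(0.14), np.int64(325)), (np.float64(0.15), np.int64(342)), (np.float64(0.16), np.int64(408)), (np.float64(0.17), np.int64(544)), (np.float64(0.18), np.int64(713)), (np.float64(0.19), np.int64(367)), (np.float64(0.2), np.int64(5)), (np.float64(0.21), np.int64(0)), (np.float64(0.22), np.int64(0))]
0.178 509 [ 0.559 -0.074] [0.873 0.125]
0.186 404 [ 0.586 -0.075] [0.872 0.128]
0.191 284 [ 0.586 -0.072] [0.862 0.126]
```

View pics/crop0.png

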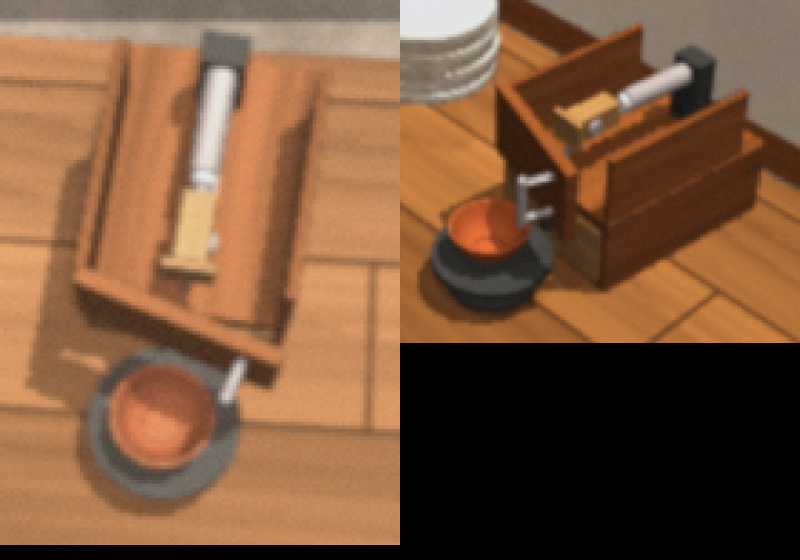

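The crop shows the door ajar by roughly 15°. The hinge is at top-crop (80,280), the free edge at (275,375), the handle at (233,380), and the grip at (190,230) with its button on the right side. Next I fit the geometry.

```bash
python3 - <<'E'
from h import *
Q=np.vstack([np.load("topP.npy")[105:255,235:345].reshape(-1,3),np.load("sideP.npy")[140:260,255:395].reshape(-1,3)])
src=np.r_[np.zeros(150*110),np.ones(120*140)]
# wall/locker outline from solid: panels top
for s in(0,1):
    T=Q[src==s]; m=(T[:,2]>.182)&(T[:,2]<.2)
    T=T[m]
    pan=T[(T[:,2]<.194)&(T[:,0]>.67)]
    L=pan[pan[:,1]>.06];R=pan[pan[:,1]<-.0]
    R=R[R[:,0]>.66]
    for nm,A in(("L",L),("R",R)):
        vx,vy,x0,y0=cv2.fitLine(A[:,:2].astype(np.float32),cv2.DIST_HUBER,0,.001,.001).ravel()
        if vx<0:vx,vy=-vx,-vy
        t=(A[:,0]-x0)*vx+(A[:,1]-y0)*vy
        r=-(A[:,0]-x0)*vy+(A[:,1]-y0)*vx
        print(s,nm,len(A),"ang",np.arctan2(vy,vx),(x0,y0),"z",np.median(A[:,2]),"ext",np.percentile(t,[0,2,98,100]).round(3),r.std().round(4))
    D=T[(T[:,2]>.190)&(T[:,0]<.665)]
    vx,vy,x0,y0=cv2.fitLine(D[:,:2].astype(np.float32),cv2.DIST_HUBER,0,.001,.001).ravel()
    t=(D[:,0]-x0)*vx+(D[:,1]-y0)*vy
    print("door",len(D),vx,vy,x0,y0,(x0+vx*np.percentile(t,1),y0+vy*np.percentile(t,1)),(x0+vx*np.percentile(t,99),y0+vy*np.percentile(t,99)),np.median(D[:,2]))
    # grip: wood in the middle
for n,(a,b,c,e) in dict(top=(235,105,345,255),side=(255,140,395,260)).items():
    im=np.load(n+"0.npz")['im'][b:e,a:c];P=np.load(n+"P.npy")[b:e,a:c]
    h=cv2.cvtColor(im,cv2.COLOR_RGB2HSV)
    m=(h[...,0]>12)&(h[...,0]<28)&(h[...,1]>70)&(h[...,2]>120)&(P[...,2]>.15)&(P[...,2]<.2)
    q=P[m];print(n,"grip",len(q),np.median(q,0),np.percentile(q,[2,98],axis=0).round(3).tolist())
    q2=q[q[:,2]>.178]
    if len(q2)>5:
        (c_,sz,an)=cv2.minAreaRect(q2[:,:2].astype(np.float32));print(c_,sz,an)
    # bowl rim
    m=(h[...,0]<12)&(h[...,1]>120)&(P[...,2]>.076)&(P[...,2]<.092)&(P[...,0]<.62)
    q=P[m];print("bowl",len(q),cv2.minEnclosingCircle(q[:,:2].astype(np.float32)))
    m=(h[...,1]<70)&(P[...,2]>.11)&(P[...,2]<.19)&(P[...,0]<.62)
    q=P[m];print("handle",len(q),np.median(q,0),q.min(0) if len(q) else 0,q.max(0) if len(q) else 0)
E
```

```text
0 L 215 ang -0.09803751 (np.float32(0.76358575), np.float32(0.10900153)) z 0.18720000066808362 ext [-0.093 -0.091  0.093  0.097] 0.003
0 R 203 ang -0.08666331 (np.float32(0.7954381), np.float32(-0.06430773)) z 0.18738939776892938 ext [-0.125 -0.121  0.058  0.066] 0.0154
door 307 0.3363043 0.9417534 0.6183294 0.024590312 (np.float64(0.5941320936408164), np.float64(-0.043169453038242434)) (np.float64(0.6525724851624978), np.float64(0.12048125120963116)) 0.19340043735757484
1 L 187 ang -0.1039681 (np.float32(0.7926662), np.float32(0.10428944)) z 0.18899612625694773 ext [-0.123 -0.12   0.062  0.065] 0.0035
1 R 201 ang -0.0865289 (np.float32(0.75731945), np.float32(-0.06143861)) z 0.18871324676265644 ext [-0.087 -0.083  0.097  0.102] 0.0184
door 222 0.31760007 0.9482248 0.6243106 0.04785852 (np.float64(0.5934878502264793), np.float64(-0.04416572507620101)) (np.float64(0.6496740050093889), np.float64(0.12358330653941299)) 0.19573113657126762
top grip 324 [0.6969632  0.02792585 0.18413555] [[0.605, -0.069, 0.168], [0.847, 0.111, 0.192]]
(0.7250462770462036, 0.027516677975654602) (0.1795516014099121, 0.26000702381134033) 84.58834838867188
bowl 152 ((0.5651583075523376, 0.04778856411576271), 0.04407016932964325)
handle 65 [ 0.57549298 -0.00680892  0.17205835] [ 0.55839445 -0.01829073  0.11120957] [0.59991402 0.00271824 0.18391984]
side grip 165 [0.69440114 0.02914946 0.18660954] [[0.629, 0.013, 0.158], [0.733, 0.124, 0.196]]
(0.7217986583709717, 0.03808116167783737) (0.1603216975927353, 0.2077522724866867) 76.49222564697266
bowl 169 ((0.5653772354125977, 0.04850795492529869), 0.04627351462841034)
handle 118 [ 0.57286355 -0.00557602  0.15509884] [ 0.55633835 -0.01626455  0.11253752] [0.61663445 0.04287264 0.18504674]
```

Call:
apply_moves --rows '[{"x": -23, "y": -20}, {"x": -70, "y": -60}, {"x": -115, "y": -100}, {"x": -162, "y": -140}, {"x": -210, "y": -182}, {"x": -257, "y": -223}, {"x": -304, "y": -264, "rz": 0.2}, {"x": -350, "y": -304, "rz": 0.3}, {"x": -397, "y": -344, "rz": 0.4}, {"x": -440, "y": -382, "rz": 0.5}]'

```text
validation failed for argument at $.ro...
```

```bash
cat >> h.py <<'E'
def todo(target, head=None):
    "shift in tool axes (mm) and rz (6deg units) from the present pose to a world TCP target / tool-y heading (deg)"
    s=read_state();R=s['tcp_rot'];d=(np.array(target)-s['position'])*1000
    hd=np.degrees(np.arctan2(R[1,1],R[0,1]))
    print("t",s['time_s'],"pos",s['position'].round(4),"head",hd.round(2),"tilt z",R[:,2].round(3),"shift",(R.T@d).round(1),"rz",None if head is None else round((hd-head)/6,3),"F",s['force'].round(1),"op",round(s['opening'],3),"j",s['joint_positions'].round(1))
E
python3 - <<'E'
from h import *
todo((.564,-.002,.25),70.7)
im,d=capture("wrist");np.savez("w1.npz",im=im,d=d);cv2.imwrite("pics/w1.png",im[:,:,::-1]);print(camera_params("wrist"))
E
```

```text
t 0.1 pos [0.1753 0.5993 0.2467] head 73.68 tilt z [-0.001 -0.002 -1.   ] shift [-542.  -467.9   -2.6] rz 0.497 F [-0.8  0.9  0.1] op 1.0 j [ 63.5  30.3  82.1  -0.   67.7 -10.2]
{'fx': 325.19226210127806, 'fy': 325.19226210127806, 'cx': 276.3183950596314, 'cy': 208.24662157808388, 'xyz': array([0.11143636, 0.61736077, 0.38472132]), 'orientation': array([[ 0.2818086 , -0.93154236, -0.22981024],
       [ 0.95946932,  0.27320748,  0.06911077],
       [-0.00159373, -0.23997188,  0.97077853]])}
```

View pics/w1.png

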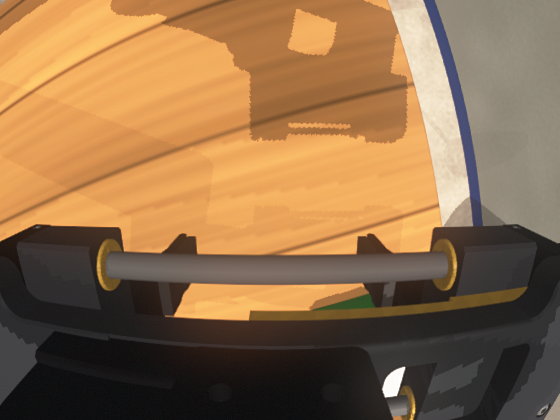

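The move call was refused, so the wrist picture shows only bare table at the start pose, with the fingers at (180,270) and (375,270). I'll resend it with every key filled in.

Call:
apply_moves --rows '[{"x": -23, "y": -20, "z": 0, "rx": 0, "ry": 0, "rz": 0, "claw": 0}, {"x": -70, "y": -60, "z": 0, "rx": 0, "ry": 0, "rz": 0, "claw": 0}, {"x": -115, "y": -100, "z": 0, "rx": 0, "ry": 0, "rz": 0, "claw": 0}, {"x": -162, "y": -140, "z": 0, "rx": 0, "ry": 0, "rz": 0, "claw": 0}, {"x": -208, "y": -180, "z": 0, "rx": 0, "ry": 0, "rz": 0, "claw": 0}, {"x": -255, "y": -220, "z": 0, "rx": 0, "ry": 0, "rz": 0.1, "claw": 0}, {"x": -302, "y": -260, "z": 0, "rx": 0, "ry": 0, "rz": 0.2, "claw": 0}, {"x": -348, "y": -300, "z": 0, "rx": 0, "ry": 0, "rz": 0.3, "claw": 0}, {"x": -394, "y": -340, "z": 0, "rx": 0, "ry": 0, "rz": 0.4, "claw": 0}, {"x": -430, "y": -372, "z": 0, "rx": 0, "ry": 0, "rz": 0.5, "claw": 0}]'

```text
time_s: 1.4
position: [0.4849, 0.1197, 0.2475]
tcp_rot: [[-0.943, 0.333, 0.0], [0.333, 0.943, -0.0], [-0.0, 0.0, -1.0]]
force: [-0.2, 0.1, 0.6]
opening: 1.002
grasp_force: 0.0
```

```bash
python3 - <<'E'
from h import *
todo((.564,-.002,.25),70.7)
p=camera_params("wrist");im,d=capture("wrist");np.savez("w1.npz",im=im,d=d,**p);cv2.imwrite("pics/w2.png",im[:,:,::-1])
E
```

```text
t 1.4 pos [0.4849 0.1197 0.2475] head 70.57 tilt z [ 0. -0. -1.] shift [-115.1  -88.5   -2.4] rz -0.021 F [-0.2  0.1  0.6] op 1.002 j [  1.   20.6  99.8  -0.   59.6 -69.5]
```

View pics/w2.png

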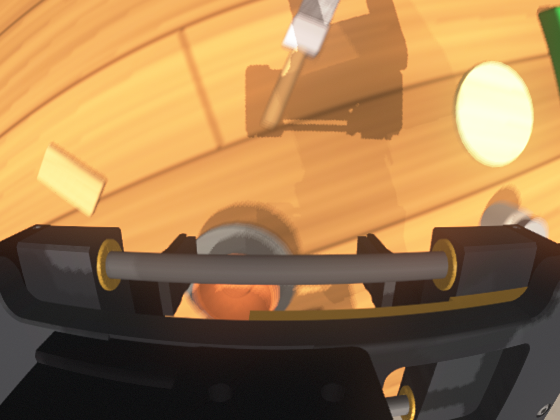

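The wrist camera looks back towards the robot, showing the bowl at (235,280) and the brush and rib on the table. So I'll use the static-camera estimate of the handle, (0.5635, -0.0015), and descend straddling the bar.

Call:
apply_moves --rows '[{"x": -45, "y": -35, "z": 0, "rx": 0, "ry": 0, "rz": 0, "claw": 0}, {"x": -90, "y": -70, "z": 0, "rx": 0, "ry": 0, "rz": 0, "claw": 0}, {"x": -114, "y": -88, "z": 0, "rx": 0, "ry": 0, "rz": 0, "claw": 0}, {"x": -114, "y": -88, "z": 0, "rx": 0, "ry": 0, "rz": 0, "claw": 0}, {"x": -114, "y": -88, "z": 30, "rx": 0, "ry": 0, "rz": 0, "claw": 0}, {"x": -114, "y": -88, "z": 60, "rx": 0, "ry": 0, "rz": 0, "claw": 0}, {"x": -114, "y": -88, "z": 82, "rx": 0, "ry": 0, "rz": 0, "claw": 0}, {"x": -114, "y": -88, "z": 82, "rx": 0, "ry": 0, "rz": 0, "claw": 0}]'

```text
time_s: 2.45
position: [0.5598, 0.0029, 0.1639]
tcp_rot: [[-0.944, 0.33, -0.006], [0.33, 0.944, 0.001], [0.006, -0.0, -1.0]]
force: [0.3, -0.2, 0.6]
opening: 0.998
grasp_force: 0.0
```

```bash
python3 - <<'E'
from h import *
todo((.5635,-.0015,.164),70.7)
im,d=capture("side");cv2.imwrite("pics/s2.png",cv2.resize(im[120:300,200:420,::-1],None,fx=3,fy=3,interpolation=3))
E
```

```text
t 2.45 pos [0.5598 0.0029 0.1639] head 70.75 tilt z [-0.006  0.001 -1.   ] shift [-5.  -2.9 -0.1] rz 0.008 F [ 0.3 -0.2  0.6] op 0.998 j [-11.2  31.8  95.8   0.   52.7 -81.9]
```

View pics/s2.png

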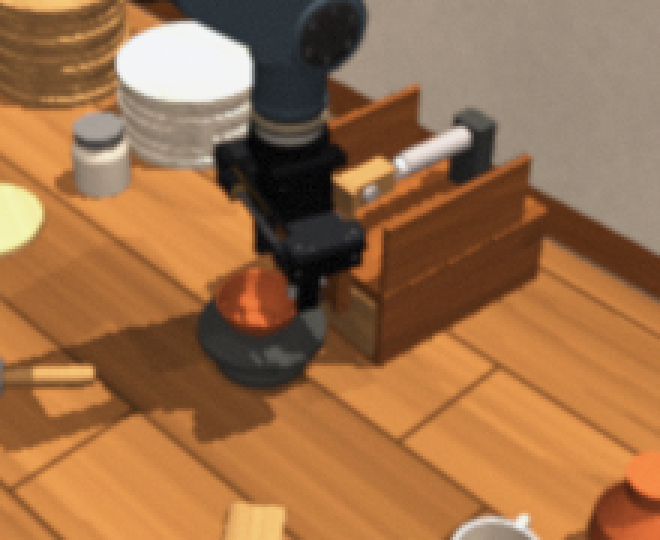

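The gripper stands in front of the door at picture (300,260), with the bowl untouched. I correct the 5 mm shortfall and close.

Call:
apply_moves --rows '[{"x": -5, "y": -3, "z": 0, "rx": 0, "ry": 0, "rz": 0, "claw": 0}, {"x": -5, "y": -3, "z": 0, "rx": 0, "ry": 0, "rz": 0, "claw": 100}, {"x": -5, "y": -3, "z": 0, "rx": 0, "ry": 0, "rz": 0, "claw": 255}, {"x": -5, "y": -3, "z": 0, "rx": 0, "ry": 0, "rz": 0, "claw": 255}, {"x": -5, "y": -3, "z": 0, "rx": 0, "ry": 0, "rz": 0, "claw": 255}, {"x": -5, "y": -3, "z": 0, "rx": 0, "ry": 0, "rz": 0, "claw": 255}, {"x": -5, "y": -3, "z": 0, "rx": 0, "ry": 0, "rz": 0, "claw": 255}]'

```text
time_s: 3.38
position: [0.5659, -0.0033, 0.1655]
tcp_rot: [[-0.944, 0.331, -0.0], [0.331, 0.944, 0.0], [0.0, -0.0, -1.0]]
force: [0.5, 0.2, 0.6]
opening: 0.403
grasp_force: 0.0
```

Call:
apply_moves --rows '[{"x": 2, "y": 0, "z": 0, "rx": 0, "ry": 0, "rz": 0, "claw": 255}, {"x": 2, "y": 0, "z": 0, "rx": 0, "ry": 0, "rz": 0, "claw": 255}, {"x": 2, "y": 0, "z": 0, "rx": 0, "ry": 0, "rz": 0, "claw": 255}, {"x": 2, "y": 0, "z": 0, "rx": 0, "ry": 0, "rz": 0, "claw": 255}, {"x": 2, "y": 0, "z": 0, "rx": 0, "ry": 0, "rz": 0, "claw": 255}, {"x": 2, "y": 0, "z": 0, "rx": 0, "ry": 0, "rz": 0, "claw": 255}]'

```text
time_s: 4.12
position: [0.5641, -0.0023, 0.1656]
tcp_rot: [[-0.944, 0.331, 0.0], [0.331, 0.944, 0.001], [-0.0, 0.001, -1.0]]
force: [1.6, 2.3, -0.4]
opening: 0.113
grasp_force: 30.0
```

```bash
python3 - <<'E'
from h import *
todo((.564,-.002,.164),70.7)
s=read_state();print(s['grasp_force'])
R=s['tcp_rot'];p0=s['position'].copy()
th0=13.6
# arc: rotate TCP about hinge clockwise, in tool axes at start
H=np.array([.644,.1245])
print("r",np.linalg.norm(p0[:2]-H))
for a in list(range(0,82,6)):
    c,s_=np.cos(np.radians(-a)),np.sin(np.radians(-a))
    q=H+np.array([[c,-s_],[s_,c]])@(p0[:2]-H)
    print(a,a/6,q.round(3),(R.T@np.r_[(q-p0[:2])*1000,0]).round(1)[:2])
E
```

```text
t 4.125 pos [ 0.5641 -0.0023  0.1656] head 70.67 tilt z [ 0.     0.001 -1.   ] shift [0.2 0.2 1.6] rz -0.004 F [ 1.6  2.3 -0.4] op 0.113 j [-11.6  31.8  95.4   0.   52.8 -82.3]
29.9947322672233
r 0.1498433708684638
0 0.0 [ 0.564 -0.002] [0. 0.]
6 1.0 [0.551 0.007] [15.1  4.3]
12 2.0 [0.54  0.017] [29.6 10.1]
18 3.0 [0.529 0.029] [43.5 17.5]
24 4.0 [0.519 0.041] [56.5 26.2]
30 5.0 [0.511 0.055] [68.6 36.3]
36 6.0 [0.505 0.069] [79.5 47.5]
42 7.0 [0.5   0.084] [89.2 59.9]
48 8.0 [0.496 0.099] [97.5 73.2]
54 9.0 [0.494 0.115] [104.4  87.2]
60 10.0 [0.494 0.13 ] [109.8 102. ]
66 11.0 [0.496 0.146] [113.6 117.2]
72 12.0 [0.499 0.161] [115.8 132.7]
78 13.0 [0.503 0.176] [116.4 148.4]
```

The bar is gripped (30 N). Now I swing along the arc, checking the force part way.

Call:
apply_moves --rows '[{"x": 7.5, "y": 2, "z": 0, "rx": 0, "ry": 0, "rz": 0.5, "claw": 255}, {"x": 15, "y": 4, "z": 0, "rx": 0, "ry": 0, "rz": 1, "claw": 255}, {"x": 22.5, "y": 7, "z": 0, "rx": 0, "ry": 0, "rz": 1.5, "claw": 255}, {"x": 29.5, "y": 10, "z": 0, "rx": 0, "ry": 0, "rz": 2, "claw": 255}, {"x": 36.5, "y": 14, "z": 0, "rx": 0, "ry": 0, "rz": 2.5, "claw": 255}, {"x": 43.5, "y": 17.5, "z": 0, "rx": 0, "ry": 0, "rz": 3, "claw": 255}, {"x": 43.5, "y": 17.5, "z": 0, "rx": 0, "ry": 0, "rz": 3, "claw": 255}]'

```text
time_s: 5.0
position: [0.5293, 0.0287, 0.1656]
tcp_rot: [[-0.796, 0.606, 0.002], [0.606, 0.796, 0.0], [-0.001, 0.001, -1.0]]
force: [3.3, 3.4, -3.4]
opening: 0.113
grasp_force: 30.0
```

```bash
python3 - <<'E'
from h import *
todo((.529,.029,.164),52.7)
s=read_state();print(s['grasp_force'])
R=s['tcp_rot'];p0=s['position'].copy()
H=np.array([.644,.1245])
print("r",np.linalg.norm(p0[:2]-H))
for a in list(range(0,64,6)):
    c,s_=np.cos(np.radians(-a)),np.sin(np.radians(-a))
    q=H+np.array([[c,-s_],[s_,c]])@(p0[:2]-H)
    print(a/6,(R.T@np.r_[(q-p0[:2])*1000,0]).round(1)[:2])
E
```

```text
t 5.0 pos [0.5293 0.0287 0.1656] head 52.73 tilt z [ 0.002  0.    -1.   ] shift [ 0.4 -0.   1.6] rz 0.005 F [ 3.3  3.4 -3.4] op 0.113 j [-9.000e+00  2.970e+01  1.003e+02  1.000e-01  4.990e+01 -6.180e+01]
29.98719264753163
r 0.1493878996245671
0.0 [0. 0.]
1.0 [15.   4.3]
2.0 [29.6 10.1]
3.0 [43.4 17.4]
4.0 [56.4 26.1]
5.0 [68.4 36.1]
6.0 [79.3 47.4]
7.0 [88.9 59.7]
8.0 [97.2 72.9]
9.0 [104.1  86.9]
10.0 [109.5 101.6]
```

Call:
apply_moves --rows '[{"x": 15, "y": 4.3, "z": 0, "rx": 0, "ry": 0, "rz": 1, "claw": 255}, {"x": 29.6, "y": 10, "z": 0, "rx": 0, "ry": 0, "rz": 2, "claw": 255}, {"x": 43.4, "y": 17.4, "z": 0, "rx": 0, "ry": 0, "rz": 3, "claw": 255}, {"x": 56.4, "y": 26, "z": 0, "rx": 0, "ry": 0, "rz": 4, "claw": 255}, {"x": 68.4, "y": 36, "z": 0, "rx": 0, "ry": 0, "rz": 5, "claw": 255}, {"x": 79.3, "y": 47.4, "z": 0, "rx": 0, "ry": 0, "rz": 6, "claw": 255}, {"x": 89, "y": 59.7, "z": 0, "rx": 0, "ry": 0, "rz": 7, "claw": 255}, {"x": 97, "y": 73, "z": 0, "rx": 0, "ry": 0, "rz": 8, "claw": 255}, {"x": 104, "y": 87, "z": 0, "rx": 0, "ry": 0, "rz": 9, "claw": 255}, {"x": 109.5, "y": 101.5, "z": 0, "rx": 0, "ry": 0, "rz": 10, "claw": 255}]'

```text
time_s: 6.25
position: [0.503, 0.1749, 0.1655]
tcp_rot: [[0.129, 0.992, -0.001], [0.992, -0.129, -0.002], [-0.002, -0.001, -1.0]]
force: [2.2, -0.8, -0.8]
opening: 0.111
grasp_force: 30.0
```

Call:
apply_moves --rows '[{"x": 0, "y": 0, "z": 0, "rx": 0, "ry": 0, "rz": 0, "claw": 255}, {"x": 0, "y": 0, "z": 0, "rx": 0, "ry": 0, "rz": 0, "claw": 140}, {"x": 0, "y": 0, "z": 0, "rx": 0, "ry": 0, "rz": 0, "claw": 140}, {"x": 0, "y": 0, "z": 0, "rx": 0, "ry": 0, "rz": 0, "claw": 140}, {"x": 0, "y": 0, "z": 0, "rx": 0, "ry": 0, "rz": 0, "claw": 140}]'

```text
time_s: 6.88
position: [0.5032, 0.1751, 0.1656]
tcp_rot: [[0.127, 0.992, -0.0], [0.992, -0.127, -0.0], [-0.0, -0.0, -1.0]]
force: [-0.3, 0.0, -0.1]
opening: 0.426
grasp_force: 0.0
```

Call:
apply_moves --rows '[{"x": 0, "y": 0, "z": -40, "rx": 0, "ry": 0, "rz": 0, "claw": 0}, {"x": 0, "y": 0, "z": -90, "rx": 0, "ry": 0, "rz": 0, "claw": 0}, {"x": -15, "y": 14, "z": -105, "rx": 0, "ry": 0, "rz": 1.7, "claw": 0}, {"x": -30, "y": 28, "z": -105, "rx": 0, "ry": 0, "rz": 3.4, "claw": 0}, {"x": -45, "y": 42, "z": -105, "rx": 0, "ry": 0, "rz": 5.1, "claw": 0}, {"x": -60, "y": 56, "z": -105, "rx": 0, "ry": 0, "rz": 6.8, "claw": 0}, {"x": -75, "y": 70, "z": -105, "rx": 0, "ry": 0, "rz": 8.5, "claw": 0}, {"x": -90, "y": 84, "z": -105, "rx": 0, "ry": 0, "rz": 10.2, "claw": 0}, {"x": -105, "y": 98, "z": -105, "rx": 0, "ry": 0, "rz": 11.9, "claw": 0}, {"x": -122, "y": 113, "z": -105, "rx": 0, "ry": 0, "rz": 13.5, "claw": 0}]'

```text
time_s: 8.12
position: [0.5999, 0.0394, 0.2704]
tcp_rot: [[1.0, 0.024, -0.0], [0.024, -1.0, 0.0], [-0.0, -0.0, -1.0]]
force: [0.4, -0.2, 0.1]
opening: 0.998
grasp_force: 0.0
```

Call:
apply_moves --rows '[{"x": 0, "y": 0, "z": 0, "rx": 0, "ry": 0, "rz": 1.2, "claw": 0}, {"x": 0, "y": 0, "z": 0, "rx": 0, "ry": 0, "rz": 1.2, "claw": 0}, {"x": 0, "y": 0, "z": 0, "rx": 0, "ry": 0, "rz": 1.2, "claw": 0}, {"x": 0, "y": 0, "z": 0, "rx": 0, "ry": 0, "rz": 1.2, "claw": 0}]'

```text
time_s: 8.62
position: [0.5996, 0.0403, 0.2706]
tcp_rot: [[0.996, -0.095, -0.0], [-0.095, -0.996, 0.0], [-0.0, -0.0, -1.0]]
force: [0.1, 0.2, -0.3]
opening: 0.999
grasp_force: 0.0
```

```bash
python3 - <<'E'
from h import *
todo((.60,.04,.27),-95.7)
p=camera_params("wrist");im,d=capture("wrist");np.savez("w3.npz",im=im,d=d,**p);cv2.imwrite("pics/w3.png",im[:,:,::-1])
im,d=capture("top");np.savez("top3.npz",im=im,d=d)
im,d=capture("side");np.savez("side3.npz",im=im,d=d)
E
```

```text
t 8.625 pos [0.5996 0.0403 0.2706] head -95.43 tilt z [-0.  0. -1.] shift [0.5 0.3 0.6] rz 0.044 F [ 0.1  0.2 -0.3] op 0.999 j [-6.8 26.9 84.2  0.  68.9 88.6]
```

View pics/w3.png

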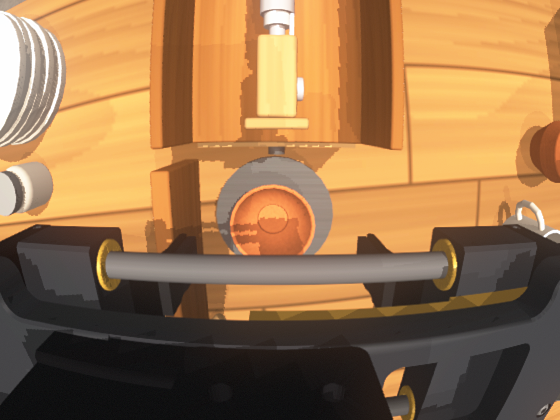

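The door stands open at about 90° on the left at (175,220). The grip's top face spans (257–298, 35–117), with the plate at rows 118–127 and the button at (300,89). Next I cast those pixels onto planes.

```bash
python3 - <<'E'
from h import *
f=np.load("w3.npz");im=f['im'];R=f['orientation'];C=f['xyz']
def ray(u,v,z):
    a=np.array([u-f['cx'],v-f['cy']]);r=np.hypot(*a);th=r/f['fx']
    c=np.array([a[0]/r*np.sin(th),-a[1]/r*np.sin(th),-np.cos(th)]);w=R@c
    return C+w*(z-C[2])/w[2]
h=cv2.cvtColor(im,cv2.COLOR_RGB2HSV)
print("hsv grip",h[80,275],"floor",h[80,220],"btn",h[89,300])
m=cv2.inRange(h,(15,60,150),(28,190,255))[25:132,235:320]
cs,_=cv2.findContours(m,cv2.RETR_EXTERNAL,cv2.CHAIN_APPROX_NONE)
c=max(cs,key=cv2.contourArea);x,y,w,hh=cv2.boundingRect(c);print("box",x+235,y+25,w,hh)
mm=np.zeros_like(m);cv2.drawContours(mm,[c],-1,255,-1)
for r in range(30,131,8):
    q=np.nonzero(mm[r-25])[0]
    if len(q):print(r,q[0]+235,q[-1]+235)
mb=cv2.inRange(h,(0,0,150),(180,60,255))[70:110,285:315];v,u=np.nonzero(mb);print("button u",u.min()+285,u.max()+285,"v",v.min()+70,v.max()+70)
print("btn ctr",ray(299.5,(v.min()+v.max())/2+70,.168))
for nm,u_,v_,z in [("rearL",258,36,.184),("rearR",297,36,.184),("frL",257,116,.184),("frR",297,116,.184),("plate rearL",246,119,.186),("plateR",308,119,.186)]:
    print(nm,ray(u_,v_,z).round(4))
E
```

```text
hsv grip [ 24 107 254] floor [ 14 172 237] btn [  0   0 254]
box 245 25 75 107
30 286 319
38 258 319
46 258 319
54 257 319
62 257 319
70 257 319
78 257 319
86 257 319
94 257 319
102 257 319
110 257 319
118 246 319
126 245 319
button u 297 303 v 78 99
btn ctr [0.69176559 0.01386222 0.168     ]
rearL [0.7303 0.0398 0.184 ]
rearR [0.7278 0.0131 0.184 ]
frL [0.6735 0.0459 0.184 ]
frR [0.6709 0.0187 0.184 ]
plate rearL [0.6722 0.0534 0.186 ]
plateR [0.6682 0.0115 0.186 ]
```

Call:
apply_moves --rows '[{"x": 45, "y": 0.5, "z": 0, "rx": 0, "ry": 0, "rz": 0.06, "claw": 0}, {"x": 93, "y": 1, "z": 0, "rx": 0, "ry": 0, "rz": 0.06, "claw": 0}, {"x": 93, "y": 1, "z": 0, "rx": 0, "ry": 0, "rz": 0.06, "claw": 0}, {"x": 93, "y": 1, "z": 20, "rx": 0, "ry": 0, "rz": 0.06, "claw": 0}, {"x": 93, "y": 1, "z": 50, "rx": 0, "ry": 0, "rz": 0.06, "claw": 0}, {"x": 93, "y": 1, "z": 80, "rx": 0, "ry": 0, "rz": 0.06, "claw": 0}, {"x": 93, "y": 1, "z": 96, "rx": 0, "ry": 0, "rz": 0.06, "claw": 0}, {"x": 93, "y": 1, "z": 96, "rx": 0, "ry": 0, "rz": 0.06, "claw": 0}, {"x": 93, "y": 1, "z": 96, "rx": 0, "ry": 0, "rz": 0.06, "claw": 0}]'

```text
time_s: 9.9
position: [0.693, 0.0301, 0.1759]
tcp_rot: [[0.995, -0.102, 0.002], [-0.102, -0.995, -0.0], [0.002, 0.0, -1.0]]
force: [0.1, -0.0, -0.0]
opening: 1.001
grasp_force: 0.0
```

```bash
python3 - <<'E'
from h import *
todo((.6922,.0303,.174),-95.8)
E
```

```text
t 9.9 pos [0.693  0.0301 0.1759] head -95.87 tilt z [ 0.002 -0.    -1.   ] shift [-0.8 -0.2  1.9] rz -0.012 F [ 0.1 -0.  -0. ] op 1.001 j [-6.7 39.9 75.1  0.  64.9 89.1]
```

Call:
apply_moves --rows '[{"x": -0.5, "y": 0, "z": 1, "rx": 0, "ry": 0, "rz": 0, "claw": 100}, {"x": -0.5, "y": 0, "z": 1, "rx": 0, "ry": 0, "rz": 0, "claw": 255}, {"x": -0.5, "y": 0, "z": 1, "rx": 0, "ry": 0, "rz": 0, "claw": 255}, {"x": -0.5, "y": 0, "z": 1, "rx": 0, "ry": 0, "rz": 0, "claw": 255}, {"x": -0.5, "y": 0, "z": 1, "rx": 0, "ry": 0, "rz": 0, "claw": 255}, {"x": -0.5, "y": 0, "z": 1, "rx": 0, "ry": 0, "rz": 0, "claw": 255}, {"x": -0.5, "y": 0, "z": 1, "rx": 0, "ry": 0, "rz": 0, "claw": 255}, {"x": -0.5, "y": 0, "z": 1, "rx": 0, "ry": 0, "rz": 0, "claw": 255}]'

```text
time_s: 10.9
position: [0.6916, 0.031, 0.1735]
tcp_rot: [[0.995, -0.102, -0.0], [-0.102, -0.995, 0.001], [-0.0, -0.001, -1.0]]
force: [-0.4, 3.1, 0.3]
opening: 0.315
grasp_force: 30.0
```

The opening is about 27.5 mm, so the button is flush. Now I draw slowly.

Call:
apply_moves --rows '[{"x": -5, "y": 0, "z": 0, "rx": 0, "ry": 0, "rz": 0, "claw": 255}, {"x": -12, "y": 0, "z": 0, "rx": 0, "ry": 0, "rz": 0, "claw": 255}, {"x": -20, "y": 0, "z": 0, "rx": 0, "ry": 0, "rz": 0, "claw": 255}, {"x": -28, "y": 0, "z": 0, "rx": 0, "ry": 0, "rz": 0, "claw": 255}, {"x": -36, "y": 0, "z": 0, "rx": 0, "ry": 0, "rz": 0, "claw": 255}, {"x": -40, "y": 0, "z": 0, "rx": 0, "ry": 0, "rz": 0, "claw": 255}, {"x": -40, "y": 0, "z": 0, "rx": 0, "ry": 0, "rz": 0, "claw": 255}]'

```text
time_s: 11.78
position: [0.6521, 0.0346, 0.1737]
tcp_rot: [[0.995, -0.102, 0.001], [-0.102, -0.995, 0.0], [0.001, -0.001, -1.0]]
force: [1.9, 4.2, -1.1]
opening: 0.319
grasp_force: 30.0
```

Call:
apply_moves --rows '[{"x": -5, "y": 0, "z": 0, "rx": 0, "ry": 0, "rz": 0, "claw": 255}, {"x": -10, "y": 0, "z": 0, "rx": 0, "ry": 0, "rz": 0, "claw": 255}, {"x": -16, "y": 0, "z": 0, "rx": 0, "ry": 0, "rz": 0, "claw": 255}, {"x": -24, "y": 0, "z": 0, "rx": 0, "ry": 0, "rz": 0, "claw": 255}, {"x": -32, "y": 0, "z": 0, "rx": 0, "ry": 0, "rz": 0, "claw": 255}, {"x": -40, "y": 0, "z": 0, "rx": 0, "ry": 0, "rz": 0, "claw": 255}, {"x": -48, "y": 0, "z": 0, "rx": 0, "ry": 0, "rz": 0, "claw": 255}, {"x": -54, "y": 0, "z": 0, "rx": 0, "ry": 0, "rz": 0, "claw": 255}, {"x": -56, "y": 0, "z": 0, "rx": 0, "ry": 0, "rz": 0, "claw": 255}, {"x": -56, "y": 0, "z": 0, "rx": 0, "ry": 0, "rz": 0, "claw": 255}]'

```text
time_s: 13.02
position: [0.5987, 0.0399, 0.174]
tcp_rot: [[0.995, -0.102, 0.006], [-0.102, -0.995, -0.0], [0.006, -0.0, -1.0]]
force: [7.0, 3.2, -4.6]
opening: 0.321
grasp_force: 30.0
```

Call:
apply_moves --rows '[{"x": -2, "y": 0, "z": 0, "rx": 0, "ry": 0, "rz": 0, "claw": 255}, {"x": -4, "y": 0, "z": 0, "rx": 0, "ry": 0, "rz": 0, "claw": 255}, {"x": -5, "y": 0, "z": 0, "rx": 0, "ry": 0, "rz": 0, "claw": 255}, {"x": -6, "y": 0, "z": 0, "rx": 0, "ry": 0, "rz": 0, "claw": 255}, {"x": -6, "y": 0, "z": 0, "rx": 0, "ry": 0, "rz": 0, "claw": 255}, {"x": -6, "y": 0, "z": 0, "rx": 0, "ry": 0, "rz": 0, "claw": 255}]'

```text
time_s: 13.78
position: [0.5931, 0.0404, 0.174]
tcp_rot: [[0.995, -0.102, 0.006], [-0.102, -0.995, -0.0], [0.006, -0.0, -1.0]]
force: [6.9, 4.4, -4.5]
opening: 0.32
grasp_force: 30.0
```

Call:
apply_moves --rows '[{"x": -1, "y": 0, "z": 0, "rx": 0, "ry": 0, "rz": 0, "claw": 255}, {"x": -2, "y": 0, "z": 0, "rx": 0, "ry": 0, "rz": 0, "claw": 255}, {"x": -3, "y": 0, "z": 0, "rx": 0, "ry": 0, "rz": 0, "claw": 255}, {"x": -3, "y": 0, "z": 0, "rx": 0, "ry": 0, "rz": 0, "claw": 255}, {"x": -3, "y": 0, "z": 0, "rx": 0, "ry": 0, "rz": 0, "claw": 255}]'

```text
time_s: 14.4
position: [0.5917, 0.0406, 0.1744]
tcp_rot: [[0.995, -0.102, 0.01], [-0.102, -0.995, -0.001], [0.01, -0.0, -1.0]]
force: [9.7, 4.1, -4.7]
opening: 0.314
grasp_force: 30.0
```

Call:
apply_moves --rows '[{"x": -1, "y": 0, "z": 0, "rx": 0, "ry": 0, "rz": 0, "claw": 255}, {"x": -2, "y": 0, "z": 0, "rx": 0, "ry": 0, "rz": 0, "claw": 255}, {"x": -2, "y": 0, "z": 0, "rx": 0, "ry": 0, "rz": 0, "claw": 255}, {"x": -2, "y": 0, "z": 0, "rx": 0, "ry": 0, "rz": 0, "claw": 255}, {"x": -2, "y": 0, "z": 0, "rx": 0, "ry": 0, "rz": 0, "claw": 255}, {"x": -2, "y": 0, "z": 0, "rx": 0, "ry": 0, "rz": 0, "claw": 255}]'

```text
time_s: 15.15
position: [0.5916, 0.0405, 0.1748]
tcp_rot: [[0.995, -0.103, 0.015], [-0.103, -0.995, -0.001], [0.015, -0.001, -1.0]]
force: [12.4, 4.2, -6.1]
opening: 0.321
grasp_force: 30.0
```

```bash
python3 - <<'E'
from h import *
todo((.5922,.04,.174),-95.8)
A=capture("side")[0][100:300,230:430,::-1];B=capture("top")[0][90:290,220:360,::-1]
cv2.imwrite("pics/end.png",np.hstack([cv2.resize(A,(460,460),interpolation=3),cv2.resize(B,(322,460),interpolation=3)]))
E
```

```text
t 15.15 pos [0.5916 0.0405 0.1748] head -95.89 tilt z [ 0.015 -0.001 -1.   ] shift [0.7 0.5 0.8] rz -0.015 F [12.4  4.2 -6.1] op 0.321 j [-6.9 32.7 91.3  0.1 55.1 89. ]
```

View pics/end.png

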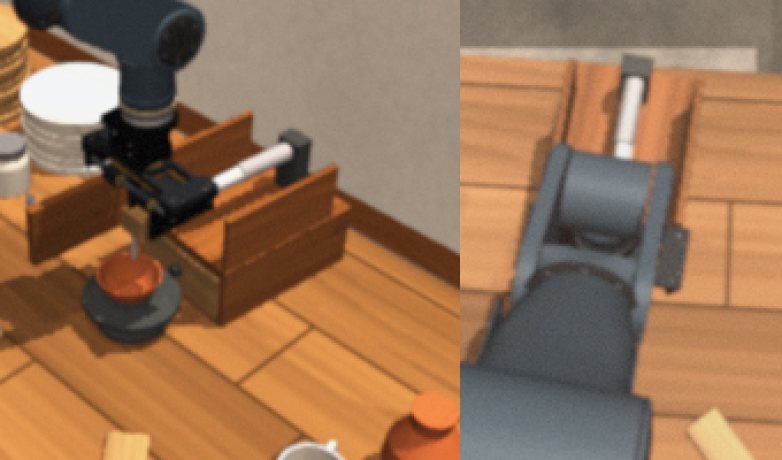

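The picture shows the door wide open on the left (75,210) and the telescope extended, with the needle over the bowl at (133,270). The bowl and bystanders look undisturbed. The grip no longer moves and the force is rising, so it is at the hard stop.

```bash
python3 -c "
from rig import *
print(hand_in())"
```

```text
the job is handed in; nothing more can be done
None
```

The job is handed in: the door stands open about 90°, and the arm is still pinching the grip with the gauge drawn 100 mm to its second stop over the bowl; the bowl and nearby items look undisturbed in the last pictures (about 15 s used).

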